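# Press a stuck kingpin out of a model car's hub carrier

## Task

Take the drift punch (the tool with the round hand guard) out of the tool stand, feel for the off-centre bore in the top of the hub carrier's round boss, and with the punch press the stuck kingpin down until it is all the way out of the carrier, in the clear catch tube below. Lean on the carrier only lightly, its plastic cracks. Then put the punch back upright in the stand hole it came from and let go, leaving everything else where it is.

Things in the scene. Friction and masses are not known exactly. Their poses are not given: they have to be found in the camera images.
- jig: fixed aluminium jig: base plate 120 x 110 x 10 mm (x, y, z) with two side blocks. Origin at the centre of the plate's underside, z up. It holds a grey plastic hub carrier: a plate 58 mm high with a stub axle towards +x, and on it a round boss (eccentric bush), 36 mm diameter, whose flat top face is 74 mm above the origin. More than 40 N in all from the punch cracks it
- jig_top (a point): point on the jig's middle axis at the height of the boss's top face. The boss is set off-centre: the vertical 9 mm bore through its middle lies 5 mm from this point, in a direction that differs each time and is not measured (any angle all round). The boss is stiff: it turns about the jig's axis only under side loads above 60 N
- pin (a joint): depth (m) of the top of the steel kingpin (8 mm diameter, 24 mm long) below the boss's top face. It starts 0.002 to 0.006 down the bore and goes down only when pressed from above: stuck with 10 N, plus 1.5 N for each 10 mm/s. Beyond 0.022 it is clear of the carrier; at 0.034 it is on the hard bottom of the clear catch tube. It stays where it is left
- punch: steel drift punch, 98 mm long, 140 g, standing in one of the three stand holes. Origin at the centre of its flat tip, z up along the tool: shank 7 mm diameter for 45 mm, then a round hand guard 30 mm diameter and 5 mm thick (it rests on the stand), then a square handle, 16 x 16 mm with its flats along the tool's x and y, from 50 to 98 mm; as it stands its x and y are the stand's
- punch_grip (a point): point on the punch's axis half-way up its handle, 75 mm above its tip and 25 mm above the guard's upper face
- stand: fixed grey tool stand, 56 x 220 mm (x, y), its 12 mm thick top plate is 62 mm above the table, origin at the centre of its underside. Three 14 mm through holes in a row along its y at -70, 0 and +70 mm; the tools hang in them by their shoulders
- driver_mid (a point): bystander: screwdriver with thick black barrel handle, 25 mm diameter, 112 mm long, in the stand; its point lies half-way up the handle. Its 10 mm shank does not fit the bore
- tkey_mid (a point): bystander: T-handle wrench in aluminium, 94 mm tall, in the stand; its point lies in its stem, 65 mm above its foot. Its 10 mm shank does not fit the bore
- spray_mid (a point): bystander: white spray can, 52 mm diameter, 150 mm tall, standing on the mat; the point is at its centre
- wheel_mid (a point): bystander: model car wheel with black tyre, 64 mm diameter, 26 mm high, lying on the mat; the point is at its centre
Not all that is in view belongs to the job. What is shaped like the punch but orange is not meant.

How it is judged:
On the way, in this order (a step that is already met when the one before it is completed fails the run):
1. the punch is lifted out of the stand (z of punch in the frame of stand above 0.065 m), for 0.1 s.
2. the kingpin is pressed clear of the carrier by the punch standing in the bore (value of joint pin above 0.0225 m and z of punch in the frame of jig_top below -0.015 m and horizontal distance between punch and jig_top below 0.012 m), for 0.1 s.
At the end, for the whole second after the job is handed in: The kingpin's top is more than 22.5 mm below the boss's top face (clear of the carrier), and the punch stands at rest, let go, in the stand hole it came from, within 10 mm of where it was and upright within 0.1 rad (value of joint pin above 0.0225 m and distance of punch_grip from where it was at the start of the episode below 0.01 m and angle between punch's own z axis and vertical below 0.1 rad and linear speed of punch below 0.02 m/s); the robot touches nothing.
It fails at once if the punch pressed on the carrier, pin or jig with more than 40 N (contact force between punch and jig above 40 N).
It fails at once if the screwdriver was disturbed (moved over 20 mm) (distance of driver_mid from where it was at the start of the episode above 0.02 m).
It fails at once if the T-handle wrench was disturbed (moved over 20 mm) (distance of tkey_mid from where it was at the start of the episode above 0.02 m).
It fails at once if the spray can was disturbed (moved over 20 mm) (distance of spray_mid from where it was at the start of the episode above 0.02 m).
It fails at once if the wheel was disturbed (moved over 20 mm) (distance of wheel_mid from where it was at the start of the episode above 0.02 m).
It also fails if it takes over 72 s, if anything falls off the work surface, if the arm or the gripper's body presses on something with over 40 N, if the wrist force passes 120 N, or if a joint passes its speed limit or range.

## Robot

A 6-joint arm with a two-finger parallel gripper is mounted at the origin on the work surface. World frame = base frame: x ahead of the robot, y to its left, z up, the work surface at z = 0. Lengths are in m, angles in rad, forces in N, time in s.
With the tool pointing down it reaches from about 0.375 to 0.9 m from the base axis. Payload 3.1 kg.
Tool frame: the origin (TCP) lies between the finger pads; the fingertips stand 25 mm ahead of it and the grasp point (between the pads) lies 6 mm ahead of it; x points along the fingers, y is the direction in which the jaws open and shut, and the axes are right-handed (so a half turn about x gives the same grasp; the last joint's range is limited). The gripper opens to 85 mm and grips with 20 to 120 N. Pads are 22 mm wide; open, the fingers measure 114 mm over their backs; the gripper's body (76 mm by 85 mm) begins 54 mm behind the grasp point. The pads swing forward as they close: fully open they stand 13 mm farther back than shut.
Start: joints at [1.131, 0.527, 1.433, -0, 1.181, -0.178], TCP at [0.161, 0.604, 0.256] pointing down, gripper open.
Joint ranges: [-3.08, 3.08], [-0.75, 2.2], [0.22, 2.44], [-1.43, 4.57], [0, 2.65], [-2.85, 2.85]. Speed limits (rad/s): [2.79, 2.79, 3.14, 3.14, 3.14, 3.14].

## Interface

Orientations are given as a unit quaternion [x, y, z, w].
In Python, from station import manip, viewer, workorder gives the robot as it stands.
- The arm moves only by the shell command python3 -m crank 'ROWS' [FORCE]. ROWS is JSON, one flat list of numbers, 5 for each row, row after row: the opening, from 0 (shut) to 1 (fully open), then the shift along the world's x, y, z in mm, then the turn about the world's z in rad. A call has 1 to 10 rows; each row is the pose to reach, as a shift and turn from the pose commanded when the call began; what a row does not reach only later rows make up. A row lasts 1/8 s, in which the tool goes at most 62.5 mm and 10.7 degrees, less where a joint would pass 70% of its speed; a pose out of reach is approached as far as the arm can. A call with a gripper value outside its range is refused whole. The fingers move at their own pace and stop on an object; FORCE is the grip in N (left out, the last holds). Time passes only in rows, so rows that repeat a pose let the fingers close. It gives the time, the measured TCP pose, the force and the opening at its end, in the units of the state.
- manip.sense(): the state, without advancing time (a new reading comes with each control period).
- viewer.snapshot(name): name is "scene" or "top"; returns a dict with "img" (400x640x3 uint8, red, green, blue), "range_z" (400x640 float32, m along the optical axis (not along the pixel's ray), 0 where there is no reading), "fx", "fy", "cx", "cy" (pixels), "origin" and "attitude" of the camera in the world. Camera axes: x right, y down, z forward; pixel columns grow to the right and rows downward; lengths in m; the calibration is good to about 2 mm. A picture is of the moment at which its call begins.
- workorder.sign_off(): hands the job in, once; it reports no verdict.
The state is a dict: "t": time; "q": joint angles; "qd": joint speeds; "tau": joint torques, N m; "tcp_pos": TCP position; "tool_rot": TCP orientation; "force": force on the tool from outside, world axes, zero at the start; "ft_torque": the same for the moment, N m; "finger_gap": opening from 0.0 (shut) to 1.0 (fully open).
Only numpy, scipy, OpenCV 4.12 (cv2) and the standard library are available. Lean on these libraries where they do the work, as an engineer would, in place of code of your own. Each camera call takes 0.05 s, during which the arm holds its last target.

## Working session

There is one attempt and no reset: what is moved stays moved. The work goes in short steps, Python scripts to look and compute and a shell command to move; the robot and the scene stay as the last step left them, time stands still between calls to the robot, and variables do not carry over. Pictures are saved under pics/ and viewed, and the job is handed in when it is done.

```bash
mkdir -p pics; ls
python3 - <<'E'
from station import manip, viewer, workorder
import cv2
s=manip.sense()
print(s)
for n in("scene","top"):
    d=viewer.snapshot(n)
    cv2.imwrite(f"pics/{n}0.png",d["img"][:,:,::-1])
    print(n,d["fx"],d["fy"],d["cx"],d["cy"],d["origin"],d["attitude"])
    import numpy as np
    np.savez(f"{n}0.npz",**{k:np.array(v) for k,v in d.items()})
E
```

```text
pics
{'t': 0.0, 'q': array([ 1.13151488e+00,  5.28457044e-01,  1.43390354e+00,  2.27296387e-05,
        1.18139647e+00, -1.78515755e-01]), 'qd': array([-0.00125152, -0.00056071,  0.00131786, -0.00013792,  0.00038165,
        0.00030325]), 'tau': array([ 1.83775983e-04, -4.42355525e+01, -1.78025311e+01, -1.72101140e-04,
        8.35634535e-03,  3.99728080e-06]), 'tcp_pos': array([0.16082748, 0.60326903, 0.25533877]), 'tool_rot': array([ 0.09120983,  0.7013439 , -0.09266334,  0.70086447]), 'force': array([-0.55907937, -0.08373095,  0.39272344]), 'ft_torque': array([ 0.02289251,  0.0223899 , -0.03341639]), 'finger_gap': 0.9982074904118631}
scene 513.1492170356572 513.1492170356572 327.4095110749004 197.2483506549612 [1.15800634 0.40415503 0.71786109] [ 0.45397609  0.80155709 -0.34139843 -0.1867058 ]
top 428.3023810553691 428.3023810553691 320.8448202893089 201.8895441376407 [0.39698419 0.04287412 0.97044453] [ 0.7082307  -0.70024685  0.06337533 -0.06361759]
```

View pics/scene0.png

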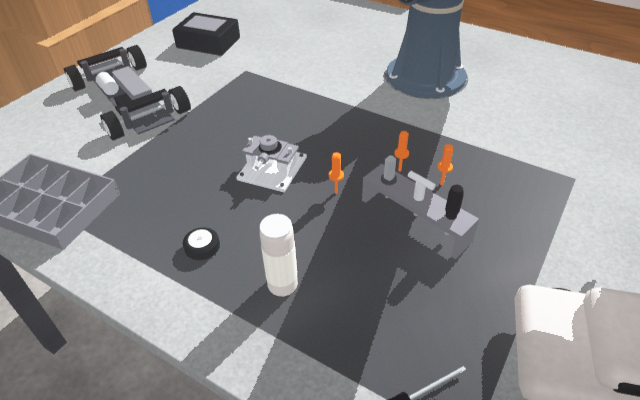

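View pics/top0.png

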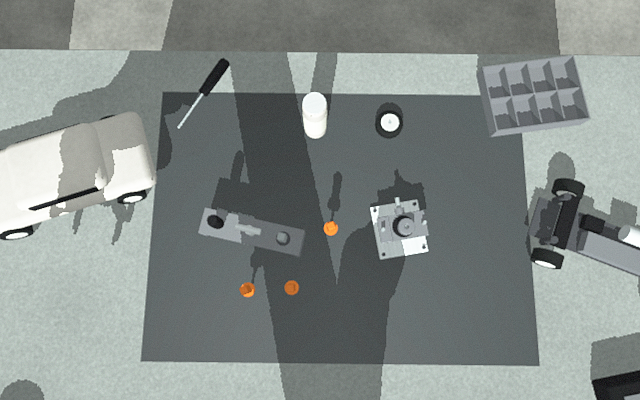

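```bash
cat > h.py <<'E'
import numpy as np,cv2
from scipy.spatial.transform import Rotation as R
def load(n):
    return dict(np.load(n+".npz"))
def cast(d,u,v,z):
    r=R.from_quat(d["attitude"]).apply([(u-d["cx"])/d["fx"],(v-d["cy"])/d["fy"],1.0])
    o=np.array(d["origin"]); return o+r*(z-o[2])/r[2]
def pt(d,u,v):
    Z=d["range_z"][int(round(v)),int(round(u))]
    return R.from_quat(d["attitude"]).apply([(u-d["cx"])/d["fx"]*Z,(v-d["cy"])/d["fy"]*Z,Z])+d["origin"]
def proj(d,p):
    c=R.from_quat(d["attitude"]).inv().apply(np.asarray(p)-d["origin"])
    return c[...,0]/c[...,2]*d["fx"]+d["cx"], c[...,1]/c[...,2]*d["fy"]+d["cy"]
def cloud(d):
    v,u=np.mgrid[0:400,0:640]; Z=d["range_z"]
    P=np.stack([(u-d["cx"])/d["fx"]*Z,(v-d["cy"])/d["fy"]*Z,Z],-1)
    return (R.from_quat(d["attitude"]).apply(P.reshape(-1,3))+d["origin"]).reshape(400,640,3)
E
python3 - <<'E'
from h import *
t=load("top0");s=load("scene0")
for nm,uv in dict(standc=(252,232),jig=(404,226),or1=(331,228),or2=(248,290),or3=(292,287),drv=(215,222),punch=(283,238),tk=(250,230),spray=(314,100),wheel=(389,122)).items(): print(nm,pt(t,*uv).round(3))
for n,d,(x,y,w,h) in (("top",t,(190,180,250,120)),("scene",s,(230,110,260,160))):
    im=d["img"][y:y+h,x:x+w,::-1]
    cv2.imwrite(f"pics/{n}_crop.png",cv2.resize(im,None,fx=3,fy=3,interpolation=cv2.INTER_CUBIC))
E
```

```text
standc [0.491 0.183 0.106]
jig [ 0.511 -0.133  0.069]
or1 [0.502 0.023 0.093]
or2 [0.375 0.189 0.091]
or3 [0.382 0.1   0.099]
drv [0.508 0.254 0.126]
punch [0.478 0.119 0.116]
tk [0.494 0.186 0.111]
spray [0.756 0.06  0.151]
wheel [ 0.758 -0.112  0.028]
```

View pics/top_crop.png

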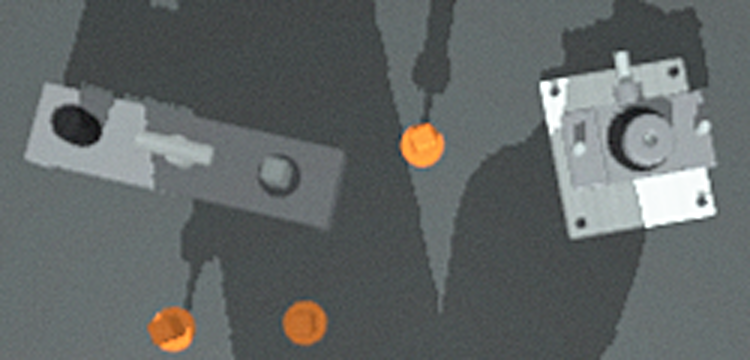

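View pics/scene_crop.png

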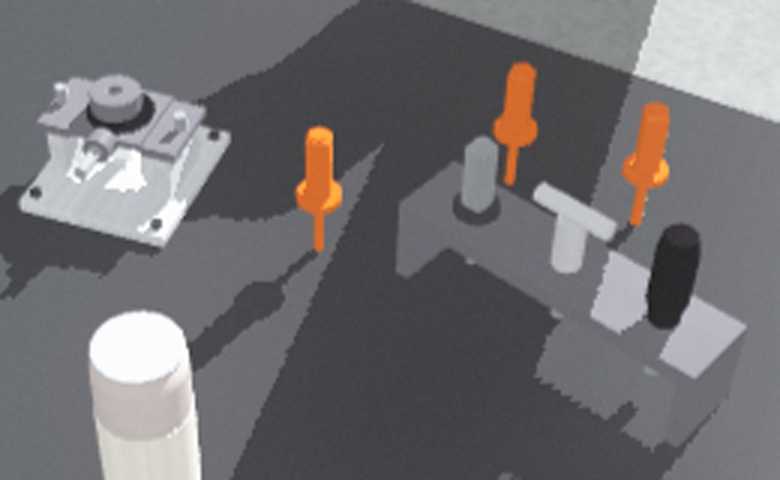

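```bash
cat > meas.py <<'E'
from h import *
t=load("top0");s=load("scene0")
for n,d in(("top",t),("scene",s)):
    P=cloud(d);X,Y,Z=P[...,0],P[...,1],P[...,2]
    m=(abs(Z-.062)<.004)&(X>.40)&(X<.60)&(Y>.05)&(Y<.33)
    # stand top
    q=P[m]
    r=cv2.minAreaRect((q[:,:2]*1000).astype(np.float32));print(n,"stand rect",r,len(q))
    def top(lo,hi,cx,cy,rad,nm):
        mm=(Z>lo)&(Z<hi)&(np.hypot(X-cx,Y-cy)<rad); q=P[mm]
        if len(q)<5: print(n,nm,"few");return
        (c,rr)=cv2.minEnclosingCircle((q[:,:2]*1000).astype(np.float32))
        print(n,nm,len(q),"mean",q.mean(0).round(4),"circ",np.round(c,1),round(rr,1),"zmed",np.median(q[:,2]).round(4), "rect",cv2.minAreaRect((q[:,:2]*1000).astype(np.float32)))
    top(.108,.122,.478,.119,.02,"punchtop")
    top(.064,.071,.478,.119,.025,"guard")
    top(.105,.12,.494,.186,.05,"tkeybar")
    top(.068,.080,.511,-.133,.035,"boss")
    top(.005,.016,.511,-.133,.1,"jigplate")
    top(.054,.062,.511,-.133,.1,"carrierplate")
    top(.085,.11,.502,.023,.02,"orange1")
    top(.085,.11,.382,.1,.02,"orange3")
E
python3 meas.py
python3 - <<'E'
from station import manip
from scipy.spatial.transform import Rotation as R
print(R.from_quat(manip.sense()["tool_rot"]).as_matrix().round(3))
E
```

```text
top stand rect ((498.0964660644531, 193.08518981933594), (220.23731994628906, 56.43779373168945), 77.80329132080078) 2152
top punchtop 65 mean [0.4826 0.1242 0.1154] circ [482.5 124.3] 9.8 zmed 0.1157 rect ((483.0743103027344, 124.31217193603516), (15.984853744506836, 16.072494506835938), 77.12433624267578)
top guard 115 mean [0.4801 0.1188 0.0663] circ [478.6 119. ] 24.2 zmed 0.0662 rect ((478.9381103515625, 118.99908447265625), (42.32646179199219, 47.46799087524414), 46.17478561401367)
top tkeybar 158 mean [0.4976 0.1919 0.1094] circ [497.9 192.2] 25.8 zmed 0.1095 rect ((497.7334289550781, 192.23080444335938), (51.335548400878906, 12.73755931854248), 78.12519836425781)
top boss 223 mean [ 0.5111 -0.1354  0.0736] circ [ 511.7 -135.8] 18.1 zmed 0.0738 rect ((511.25860595703125, -135.49099731445312), (33.5772590637207, 34.603153228759766), 27.917835235595703)
top jigplate 1345 mean [ 0.5051 -0.1269  0.0103] circ [ 512.1 -134.5] 99.0 zmed 0.0104 rect ((521.6039428710938, -119.30847930908203), (174.40769958496094, 170.37445068359375), 8.190400123596191)
top carrierplate 988 mean [ 0.516
[... 1561 characters left out ...]
5371094, 112.30609130859375), 11.030983924865723)
scene carrierplate 625 mean [ 0.5238 -0.1261  0.0567] circ [ 520.8 -130.9] 58.6 zmed 0.0563 rect ((532.6173095703125, -128.4650115966797), (93.10466766357422, 103.7935791015625), 11.522032737731934)
scene orange1 82 mean [0.5125 0.0243 0.0943] circ [510.3  23.1] 10.1 zmed 0.0955 rect ((510.6076965332031, 23.194839477539062), (16.048381805419922, 15.372636795043945), 28.927324295043945)
scene orange3 77 mean [0.3863 0.1051 0.0942] circ [384.4 104.6] 10.0 zmed 0.0951 rect ((384.656494140625, 104.34111785888672), (15.564136505126953, 16.278827667236328), 7.3929362297058105)
[[-0.001  0.258  0.966]
 [-0.002  0.966 -0.258]
 [-1.    -0.002 -0.   ]]
```

```bash
python3 -m crank '[0.6,32,-48,0,-0.152, 0.6,65,-96,0,-0.304, 0.6,97,-144,0,-0.456, 0.6,129,-192,0,-0.608, 0.6,162,-240,0,-0.76, 0.6,194,-287,0,-0.912, 0.6,226,-335,0,-1.064, 0.6,258,-383,0,-1.216, 0.6,291,-431,0,-1.368, 0.6,323,-479,0,-1.52]' 50
```

```text
t: 1.35
tcp_pos: [0.4849, 0.1231, 0.2561]
tool_rot: [-0.551, -0.443, 0.551, -0.443]
force: [0.3, 0.4, 0.2]
finger_gap: 0.598
```

```bash
python3 -m crank '[0.6,-1,1,-30,0, 0.6,-1,1,-60,0, 0.6,-1,1,-90,0, 0.6,-1,1,-120,0, 0.6,-1,1,-120,0]'
python3 - <<'E'
from station import manip, viewer
from scipy.spatial.transform import Rotation as R
import cv2
s=manip.sense();print(R.from_quat(s["tool_rot"]).as_matrix().round(3),s["q"].round(3),s["tcp_pos"])
for n,(x,y,w,h) in (("top",(190,160,250,150)),("scene",(300,60,240,180))):
    d=viewer.snapshot(n)
    cv2.imwrite(f"pics/{n}1.png",cv2.resize(d["img"][y:y+h,x:x+w,::-1],None,fx=3,fy=3,interpolation=cv2.INTER_CUBIC))
E
```

```text
t: 1.98
tcp_pos: [0.4813, 0.1257, 0.1344]
tool_rot: [-0.548, -0.446, 0.551, -0.444]
force: [-0.1, 0.0, -0.2]
finger_gap: 0.597
[[-0.006  0.978 -0.209]
 [-0.    -0.209 -0.978]
 [-1.    -0.006  0.001]] [ 0.03   0.555  1.855 -0.     0.737  0.241] [0.48132985 0.12572284 0.13437326]
```

View pics/scene1.png

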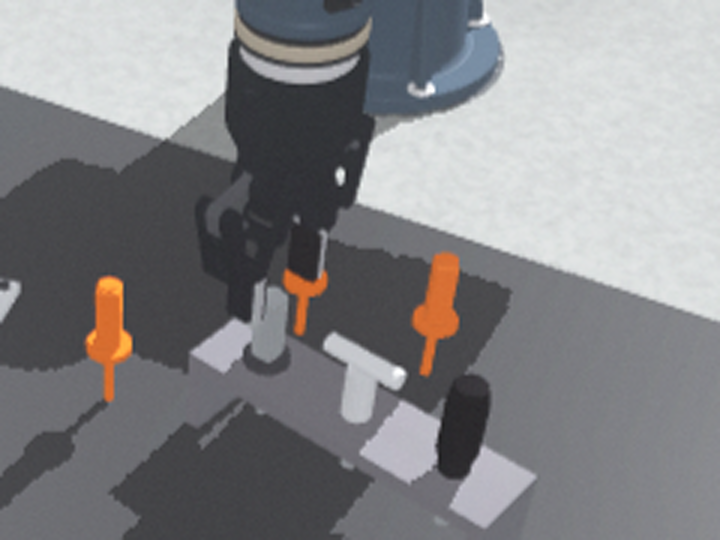

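View pics/top1.png

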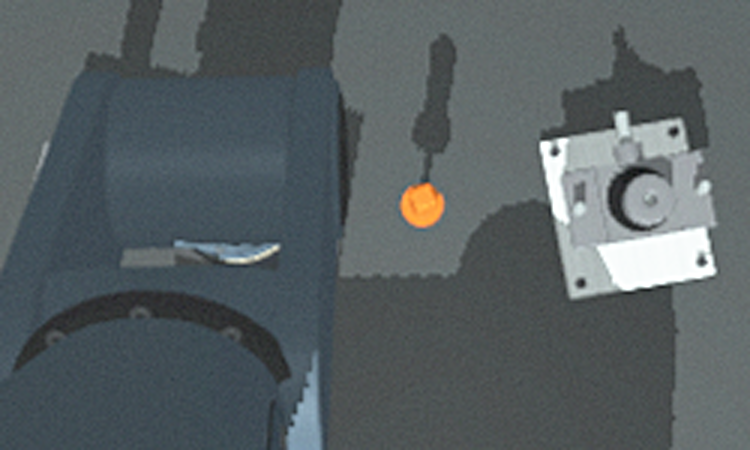

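```bash
python3 -m crank '[0.6,1,-1,-16,0, 0.6,1,-1,-33,0, 0.6,1,-1,-33,0, 0.6,1,-1,-33,0]'
python3 - <<'E'
from station import manip, viewer
import cv2
s=manip.sense();print(s["tcp_pos"],s["qd"].round(3))
for n,(x,y,w,h) in (("scene",(300,60,240,180)),):
    d=viewer.snapshot(n)
    cv2.imwrite(f"pics/{n}2.png",cv2.resize(d["img"][y:y+h,x:x+w,::-1],None,fx=3,fy=3,interpolation=cv2.INTER_CUBIC))
s=manip.sense();print(s["tcp_pos"],s["force"])
E
```

```text
t: 2.58
tcp_pos: [0.4849, 0.1249, 0.1045]
tool_rot: [0.55, 0.444, -0.549, 0.445]
force: [-0.2, -0.9, 0.2]
finger_gap: 0.602
[0.48492921 0.12492853 0.10450047] [ 0.    -0.003 -0.001  0.001 -0.005  0.002]
[0.48493409 0.12494523 0.10450419] [0.81793447 0.39819292 0.43443747]
```

View pics/scene2.png

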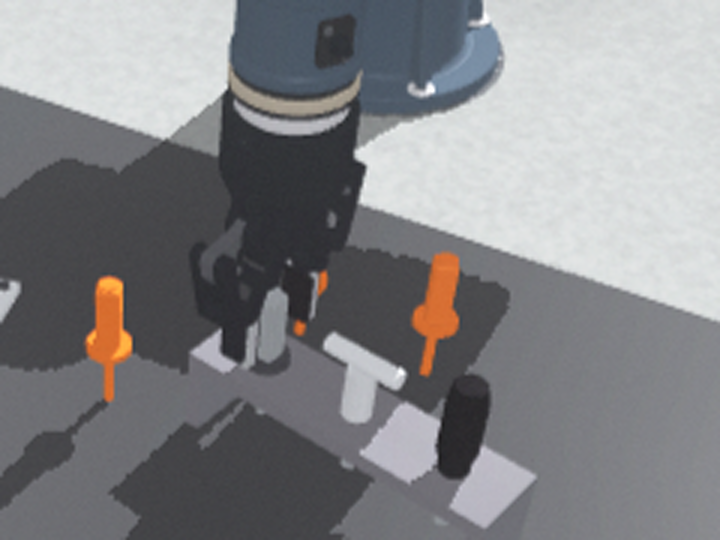

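```bash
python3 -m crank '[0,0,0,0,0, 0,0,0,0,0, 0,0,0,0,0, 0,0,0,0,0, 0,0,0,0,0, 0,0,0,0,0]' 70
```

```text
t: 3.38
tcp_pos: [0.4843, 0.1249, 0.1039]
tool_rot: [0.55, 0.445, -0.549, 0.445]
force: [-0.6, 0.4, 6.0]
finger_gap: 0.176
```

```bash
python3 -m crank '[0,0,0,10,0, 0,0,0,30,0, 0,0,0,60,0, 0,0,0,90,0, 0,0,0,110,0, 0,0,0,110,0, 0,0,0,110,0]'
python3 - <<'E'
from station import manip, viewer
import cv2
for n,(x,y,w,h) in (("scene",(300,30,240,180)),):
    d=viewer.snapshot(n)
    cv2.imwrite(f"pics/{n}3.png",cv2.resize(d["img"][y:y+h,x:x+w,::-1],None,fx=3,fy=3,interpolation=cv2.INTER_CUBIC))
s=manip.sense();print(s["tcp_pos"],s["force"])
E
```

```text
t: 4.25
tcp_pos: [0.4834, 0.1248, 0.2127]
tool_rot: [-0.549, -0.445, 0.55, -0.444]
force: [-0.5, 0.2, -1.8]
finger_gap: 0.176
[0.48325051 0.12480289 0.21234246] [ 0.62349612 -0.35033602 -1.91000541]
```

View pics/scene3.png

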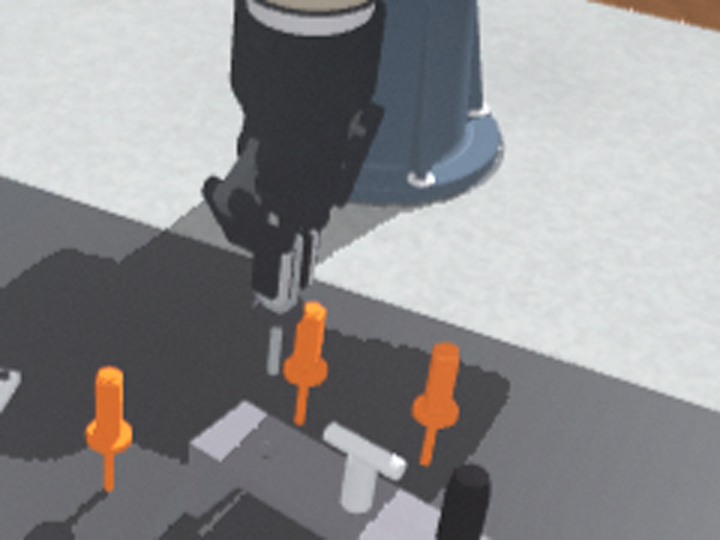

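Run:
```python
from h import *
ims=[]
for n,(x,y,w,h) in (("top0",(380,200,55,55)),("scene0",(240,125,60,55))):
    d=load(n); im=d["img"][y:y+h,x:x+w,::-1]
    ims.append(cv2.resize(im,(400,400*h//w),interpolation=cv2.INTER_CUBIC)[:366])
    P=cloud(d);m=((P[...,2]>.068)&(P[...,2]<.080)&(np.hypot(P[...,0]-.512,P[...,1]+.136)<.03))
    c=max(cv2.findContours(m.astype(np.uint8),0,1)[0],key=cv2.contourArea)
    e=cv2.fitEllipse(c); print(n,e, cast(d,*e[0],.074)*1000)
    vs,us=np.nonzero(m); print("centroid",us.mean(),vs.mean(),(cast(d,us.mean(),vs.mean(),.074)*1000).round(1))
cv2.imwrite("pics/boss.png",np.hstack(ims))
```

```text
top0 ((405.77691650390625, 225.70126342773438), (15.704404830932617, 16.57437515258789), 100.7353286743164) [ 511.0198038  -135.34876527   74.        ]
centroid 405.7757847533632 225.67713004484304 [ 511.1 -135.3   74. ]
scene0 ((267.8446044921875, 140.84054565429688), (11.272897720336914, 16.884136199951172), 84.9609603881836) [ 516.24186585 -134.2346697    74.        ]
centroid 267.83734939759034 140.86746987951807 [ 516.3 -134.2   74. ]
```

View pics/boss.png

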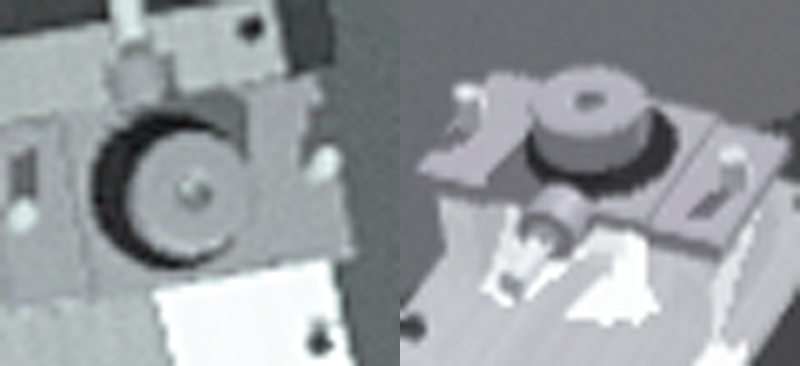

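Run:
```python
from h import *
for n,b in (("top0",(406.0,225.7)),("scene0",(267.9,139.6))):
    d=load(n);P=cloud(d)
    bz=cast(d,*b,.074)*1000
    m=(P[...,2]>.111)&(P[...,2]<.122)&(np.hypot(P[...,0]-.484,P[...,1]-.124)<.02)
    if n=="scene0":
        # top face only: 
        x,y,w,h=375,145,30,40
        cv2.imwrite("pics/ph.png",cv2.resize(d["img"][y:y+h,x:x+w,::-1],None,fx=14,fy=14,interpolation=cv2.INTER_CUBIC))
    vs,us=np.nonzero(m);c=cast(d,us.mean(),vs.mean(),.115)*1000
    print(n,len(us),us.mean(),vs.mean(),"punch",c.round(1),"bore",bz.round(1),"diff",(bz-c).round(1))
```

```text
top0 64 280.34375 235.75 punch [482.7 124.3 115. ] bore [ 511.  -135.8   74. ] diff [  28.3 -260.1  -41. ]
scene0 54 390.2962962962963 158.9814814814815 punch [487.4 124.3 115. ] bore [ 512.9 -136.6   74. ] diff [  25.5 -260.9  -41. ]
```

View pics/ph.png

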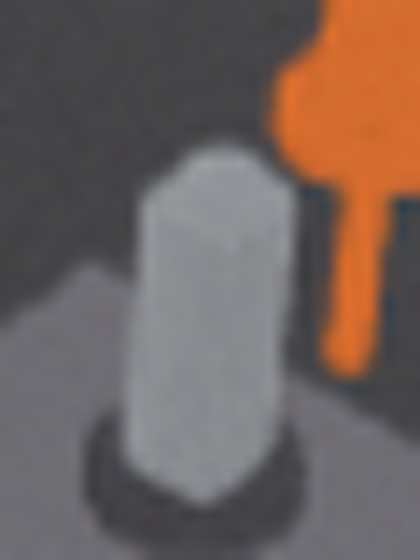

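```bash
python3 -m crank '[0,3,-30,0,0, 0,8,-75,0,0, 0,13,-120,0,0, 0,18,-165,0,0, 0,23,-210,0,0, 0,27,-250,0,0, 0,28,-260,-10,0, 0,28,-260,-25,0, 0,28,-260,-38,0, 0,28,-260,-38,0]'
python3 - <<'E'
from station import manip, viewer
import cv2,numpy as np
s=manip.sense();print(s["tcp_pos"],s["force"])
for n,(x,y,w,h) in (("scene",(200,60,120,120)),("top",(360,160,90,90))):
    d=viewer.snapshot(n)
    np.savez(f"{n}4.npz",**{k:np.array(v) for k,v in d.items()})
    cv2.imwrite(f"pics/{n}4.png",cv2.resize(d["img"][y:y+h,x:x+w,::-1],None,fx=5,fy=5,interpolation=cv2.INTER_CUBIC))
s=manip.sense();print(s["tcp_pos"],s["force"])
E
```

```text
t: 5.55
tcp_pos: [0.5108, -0.1333, 0.1735]
tool_rot: [-0.549, -0.447, 0.55, -0.444]
force: [-0.6, 0.4, -1.8]
finger_gap: 0.176
[ 0.51077474 -0.13326967  0.17351502] [-0.5514965   0.44780631 -1.80041949]
[ 0.5120225  -0.13410713  0.17501652] [ 0.83921557  0.32974435 -1.38584565]
```

View pics/scene4.png

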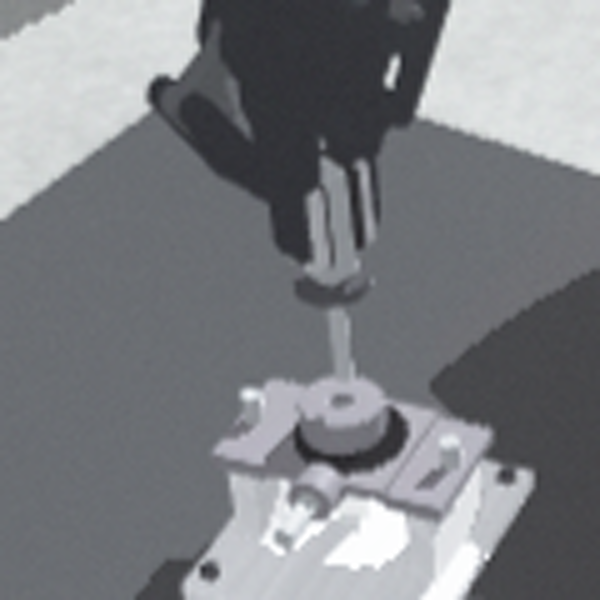

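View pics/top4.png

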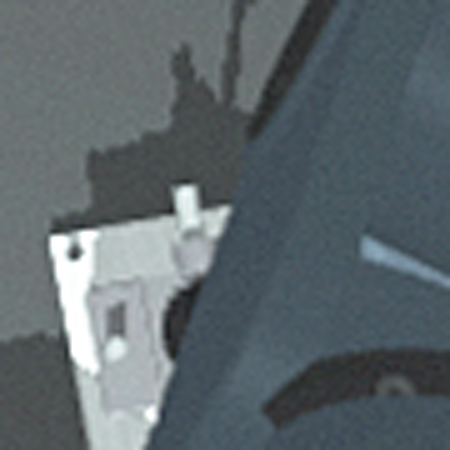

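Run:
```python
from h import *
d=load("scene4")
for z in (.074,.0875,.131,.15): print(z,np.round(proj(d,np.array([.5129,-.1366,z])),2))
x,y,w,h=250,105,40,45
cv2.imwrite("pics/tip4.png",cv2.resize(d["img"][y:y+h,x:x+w,::-1],None,fx=12,fy=12,interpolation=cv2.INTER_CUBIC))
```

```text
0.074 [267.87 139.6 ]
0.0875 [267.26 134.29]
0.131 [265.21 116.5 ]
0.15 [264.27 108.38]
```

View pics/tip4.png

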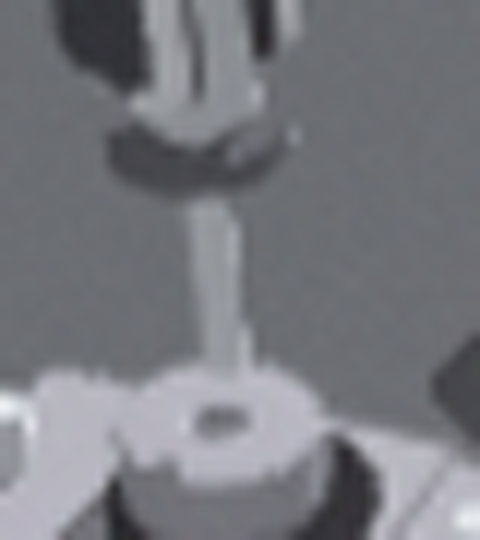

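```bash
python3 -m crank '[0,0,0,0,0, 0,0,0,0,0, 0,0,0,0,0, 0,0,0,0,0]'
python3 - <<'E'
from station import manip, viewer
from h import *
d=viewer.snapshot("scene")
np.savez("scene5.npz",**{k:np.array(v) for k,v in d.items()})
s=manip.sense();print(s["tcp_pos"],s["force"])
x,y,w,h=250,105,40,45
cv2.imwrite("pics/tip5.png",cv2.resize(d["img"][y:y+h,x:x+w,::-1],None,fx=12,fy=12,interpolation=cv2.INTER_CUBIC))
E
```

```text
t: 6.15
tcp_pos: [0.5122, -0.1352, 0.1755]
tool_rot: [0.55, 0.445, -0.55, 0.445]
force: [0.1, -0.4, -1.4]
finger_gap: 0.18
[ 0.51215482 -0.13522288  0.17545606] [ 0.32964359  0.76370541 -2.08813769]
```

View pics/tip5.png

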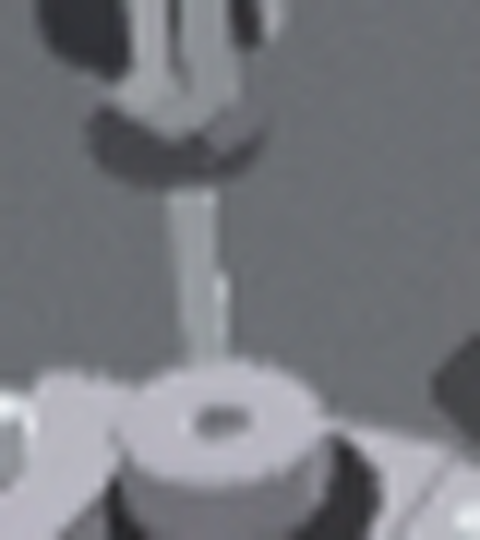

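```bash
python3 -m crank '[0,-0.2,0.4,-4,0, 0,-0.2,0.4,-8,0, 0,-0.2,0.4,-10,0, 0,-0.2,0.4,-11,0, 0,-0.2,0.4,-12,0, 0,-0.2,0.4,-12.5,0, 0,-0.2,0.4,-13,0, 0,-0.2,0.4,-13,0]'; python3 -c "
from station import manip;s=manip.sense();print(s['tcp_pos'],s['force'],s['ft_torque'])"
```

```text
t: 7.2
tcp_pos: [0.5119, -0.1348, 0.1623]
tool_rot: [0.55, 0.445, -0.55, 0.445]
force: [-0.2, 0.0, -0.9]
finger_gap: 0.177
[ 0.51193527 -0.13475093  0.16232478] [-0.21168593  0.00983496 -0.92748062] [ 0.05488114 -0.01820852 -0.03646646]
```

```bash
python3 -m crank '[0,0,0,-0.5,0, 0,0,0,-1,0, 0,0,0,-1.5,0, 0,0,0,-2,0, 0,0,0,-2,0]'; python3 -c "
from station import manip;s=manip.sense();print(s['tcp_pos'],s['force'],s['ft_torque'])"
```

```text
t: 7.82
tcp_pos: [0.5119, -0.1347, 0.1603]
tool_rot: [-0.55, -0.445, 0.55, -0.445]
force: [0.1, -0.4, -1.8]
finger_gap: 0.177
[ 0.51189965 -0.13473046  0.16026078] [ 0.10328067 -0.36049657 -1.75636929] [-0.04380289  0.02717328 -0.02909677]
```

```bash
python3 -m crank '[0,0,0,-0.5,0, 0,0,0,-1,0, 0,0,0,-1.5,0, 0,0,0,-1.5,0]'; python3 -m crank '[0,0,0,-0.5,0, 0,0,0,-1,0, 0,0,0,-1.5,0, 0,0,0,-1.5,0]'; python3 -c "
from station import manip;s=manip.sense();print(s['tcp_pos'],s['force'],s['ft_torque'])"
```

```text
t: 8.32
tcp_pos: [0.5119, -0.1347, 0.1587]
tool_rot: [-0.55, -0.445, 0.55, -0.445]
force: [-0.2, 0.8, -1.2]
finger_gap: 0.179
t: 8.82
tcp_pos: [0.5119, -0.1347, 0.1572]
tool_rot: [-0.55, -0.445, 0.55, -0.445]
force: [0.4, 0.4, -1.8]
finger_gap: 0.179
[ 0.5118966  -0.13472438  0.15724514] [ 0.35855191  0.36259036 -1.81759497] [-0.01467424 -0.00800041 -0.00667933]
```

Run:
```python
from station import manip, viewer
from h import *
d=viewer.snapshot("scene")
x,y,w,h=250,105,40,45
cv2.imwrite("pics/tip6.png",cv2.resize(d["img"][y:y+h,x:x+w,::-1],None,fx=12,fy=12,interpolation=cv2.INTER_CUBIC))
```

```text
(no output)
```

View pics/tip6.png

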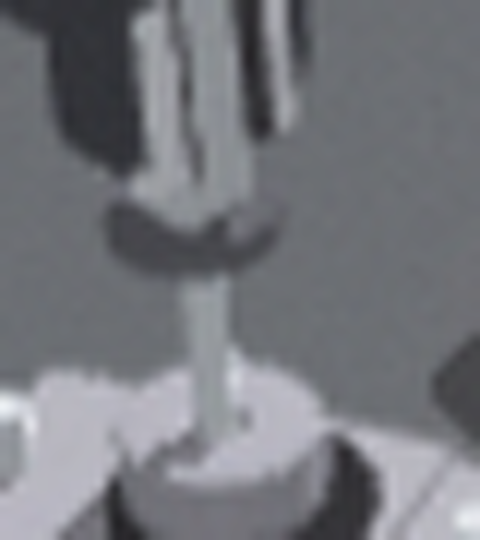

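Run:
```python
from station import manip, viewer
from h import *
d=viewer.snapshot("scene")
np.savez("scene6.npz",**{k:np.array(v) for k,v in d.items()})
o=load("scene0")
x,y,w,h=256,120,24,30
f=lambda i:cv2.resize(i[y:y+h,x:x+w,::-1],None,fx=16,fy=16,interpolation=cv2.INTER_LINEAR)
cv2.imwrite("pics/tip7.png",np.hstack([f(d["img"]),f(o["img"])]))
# projected bore rim & tip rim
a=np.linspace(0,2*np.pi,9)[:-1]
for r in (.0045,.0035):
  P=np.stack([.5129+r*np.cos(a),-.1366+r*np.sin(a),0*a+.074],-1); u,v=proj(o,P); print(r,((u.min()-x+.5)*16).round(),((u.max()-x+.5)*16).round(),((v.min()-y+.5)*16).round(),((v.max()-y+.5)*16).round())
```

```text
0.0045 163.0 233.0 301.0 343.0
0.0035 171.0 225.0 305.0 338.0
```

View pics/tip7.png

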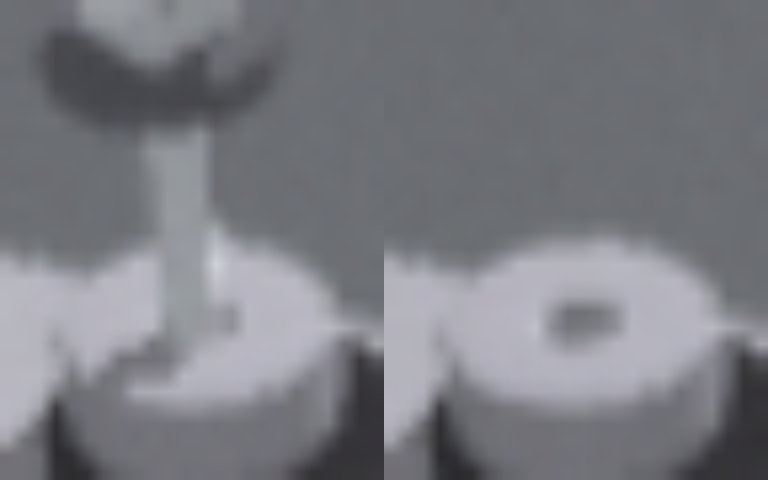

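```bash
for i in 1 2 3; do python3 -m crank '[0,0,0,-0.4,0, 0,0,0,-0.4,0]' | egrep 'tcp|force'; done
```

```text
tcp_pos: [0.5119, -0.1348, 0.1569]
force: [0.8, -0.9, -1.5]
tcp_pos: [0.5119, -0.1347, 0.1565]
force: [-0.7, 0.9, -1.1]
tcp_pos: [0.5119, -0.1347, 0.1561]
force: [-0.7, 0.6, -1.7]
```

```bash
for i in 1 2 3 4; do python3 -m crank '[0,0,0,-0.4,0, 0,0,0,-0.4,0]' | egrep 'tcp|force'; done
```

```text
tcp_pos: [0.5119, -0.1347, 0.1557]
force: [0.5, 0.3, -2.0]
tcp_pos: [0.512, -0.1348, 0.1556]
force: [-0.3, -0.9, 1.3]
tcp_pos: [0.512, -0.1348, 0.1555]
force: [-2.0, 0.9, 5.7]
tcp_pos: [0.5121, -0.1349, 0.1553]
force: [-2.0, 0.6, 7.8]
```

Run:
```python
from station import manip, viewer
from h import *
d=viewer.snapshot("scene")
np.savez("scene8.npz",**{k:np.array(v) for k,v in d.items()})
s=manip.sense();print(s["tcp_pos"],s["force"],s["ft_torque"])
o=load("scene0")
x,y,w,h=256,110,24,36
f=lambda i:cv2.resize(i[y:y+h,x:x+w,::-1],None,fx=16,fy=16,interpolation=cv2.INTER_LINEAR)
im=f(d["img"]); im2=im.copy()
a=np.linspace(0,2*np.pi,60)
for zt,col in ((.074,(0,0,255)),(.0685,(0,255,0))):
  for r,z in ((.015,.045),(.015,.05)):
    P=np.stack([.5129+r*np.cos(a),-.1366+r*np.sin(a),0*a+zt+z],-1); u,v=proj(o,P)
    cv2.polylines(im2,[np.stack([(u-x+.5)*16,(v-y+.5)*16],-1).astype(np.int32)],True,col,1)
cv2.imwrite("pics/tip8.png",np.hstack([im,im2]))
```

```text
[ 0.5120957  -0.13483382  0.15535053] [-1.21990888  1.04572855  6.50762813] [0.16260502 0.34093336 0.00267062]
```

View pics/tip8.png

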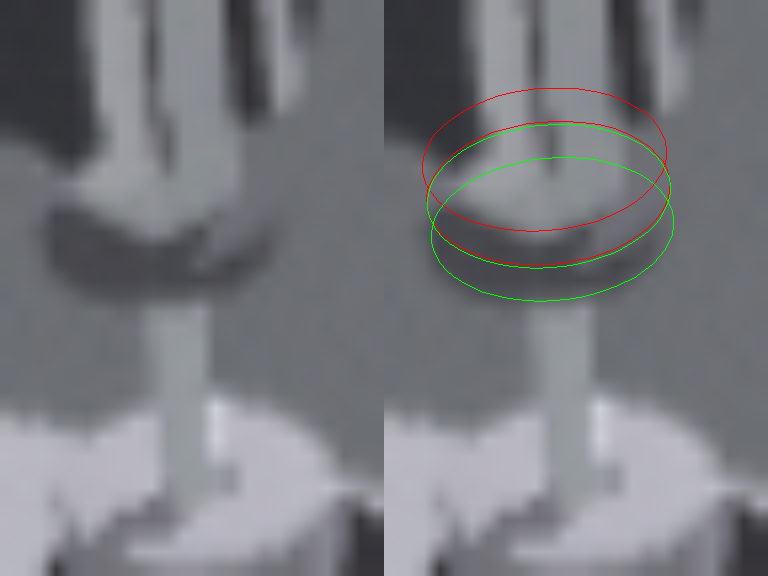

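```bash
python3 -m crank '[0,-0.3,0.2,0.4,0, 0,-0.6,0.3,0.4,0, 0,-0.6,0.3,0.4,0]' | egrep 'tcp|force'; python3 -m crank '[0,0,0,-0.5,0, 0,0,0,-1,0, 0,0,0,-1.5,0, 0,0,0,-1.5,0]' | egrep 'tcp|force'; python3 -c "
from station import manip;s=manip.sense();print(s['tcp_pos'],s['force'],s['ft_torque'])"
```

```text
tcp_pos: [0.5118, -0.1347, 0.1554]
force: [-0.9, 1.1, 6.7]
tcp_pos: [0.5119, -0.1348, 0.1542]
force: [-1.6, 0.1, 8.1]
[ 0.51191157 -0.13475607  0.15420656] [-1.5608026   0.06904255  8.14965825] [0.08671044 0.21432136 0.04920234]
```

```bash
python3 -m crank '[0,0,0,-0.5,0, 0,0,0,-1,0, 0,0,0,-1.5,0, 0,0,0,-2,0, 0,0,0,-2.5,0, 0,0,0,-3,0]' | egrep 'tcp|force';  python3 -c "
from station import manip;s=manip.sense();print(s['tcp_pos'],s['force'],s['ft_torque'])"
```

```text
tcp_pos: [0.5119, -0.1348, 0.1513]
force: [-1.0, 0.7, 8.8]
[ 0.51191443 -0.13477827  0.15130225] [-1.0182793   0.65998146  8.76523837] [ 0.11667028  0.24425479 -0.03765192]
```

```bash
python3 -m crank '[0,0,0,-0.7,0, 0,0,0,-1.4,0, 0,0,0,-2.1,0, 0,0,0,-2.8,0, 0,0,0,-3.5,0, 0,0,0,-4.2,0, 0,0,0,-4.9,0, 0,0,0,-5.6,0]' | egrep 'tcp|force'
```

```text
tcp_pos: [0.5119, -0.1348, 0.1457]
force: [-1.3, 0.7, 9.3]
```

```bash
python3 -m crank '[0,0,0,-0.7,0, 0,0,0,-1.4,0, 0,0,0,-2.1,0, 0,0,0,-2.8,0, 0,0,0,-3.5,0, 0,0,0,-4.2,0, 0,0,0,-4.9,0, 0,0,0,-5.6,0]' | egrep 'tcp|force'
```

```text
tcp_pos: [0.5119, -0.1348, 0.1401]
force: [-2.5, 0.5, 9.2]
```

```bash
python3 -m crank '[0,0,0,-0.7,0, 0,0,0,-1.4,0, 0,0,0,-2.1,0, 0,0,0,-2.8,0, 0,0,0,-3.5,0, 0,0,0,-4.2,0, 0,0,0,-4.9,0, 0,0,0,-5.6,0]' | egrep 'tcp|force'; python3 -m crank '[0,0,0,-0.6,0, 0,0,0,-1.2,0, 0,0,0,-1.8,0, 0,0,0,-2.4,0, 0,0,0,-2.4,0]' | egrep 'tcp|force|^t'
python3 - <<'E'
from station import manip, viewer
from h import *
d=viewer.snapshot("scene")
np.savez("scene9.npz",**{k:np.array(v) for k,v in d.items()})
x,y,w,h=245,105,44,50
cv2.imwrite("pics/tip9.png",cv2.resize(d["img"][y:y+h,x:x+w,::-1],None,fx=11,fy=11,interpolation=cv2.INTER_LINEAR))
E
```

```text
tcp_pos: [0.5119, -0.1347, 0.1345]
force: [-1.2, 0.3, 9.1]
t: 15.98
tcp_pos: [0.5119, -0.1347, 0.132]
tool_rot: [0.55, 0.444, -0.549, 0.445]
force: [-1.3, 0.4, 8.6]
```

View pics/tip9.png

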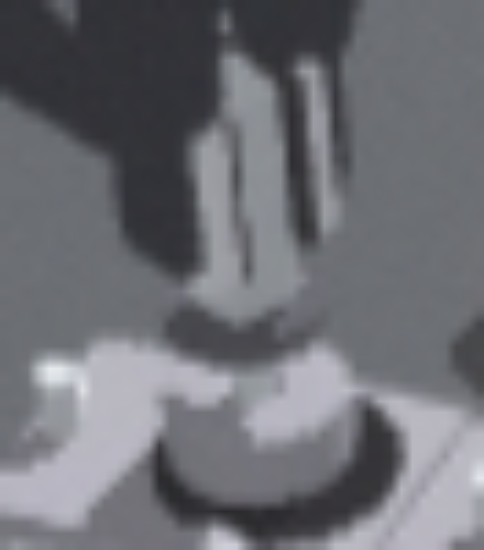

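```bash
python3 -m crank '[0,0,0,2,0, 0,0,0,5,0, 0,0,0,10,0, 0,0,0,16,0, 0,0,0,24,0, 0,0,0,34,0, 0,0,0,50,0, 0,0,0,66,0, 0,0,0,81,0, 0,0,0,81,0]' | egrep 'tcp|force'; python3 -m crank '[0,0,0,0,0, 0,0,0,0,0, 0,0,0,0,0]'
python3 - <<'E'
from station import manip, viewer
from h import *
s=manip.sense();print(s["tcp_pos"],s["force"],s["ft_torque"])
d=viewer.snapshot("scene")
x,y,w,h=220,60,90,100
cv2.imwrite("pics/up10.png",cv2.resize(d["img"][y:y+h,x:x+w,::-1],None,fx=6,fy=6,interpolation=cv2.INTER_LINEAR))
E
```

```text
tcp_pos: [0.5121, -0.1348, 0.2138]
force: [-0.4, -0.7, -0.7]
t: 17.65
tcp_pos: [0.511, -0.1343, 0.2116]
tool_rot: [-0.549, -0.445, 0.55, -0.444]
force: [-0.8, 0.0, -1.9]
finger_gap: 0.177
[ 0.51103198 -0.13430302  0.21162086] [-0.77399465  0.03343647 -1.91998698] [ 0.01591126 -0.0092676  -0.00361175]
```

View pics/up10.png

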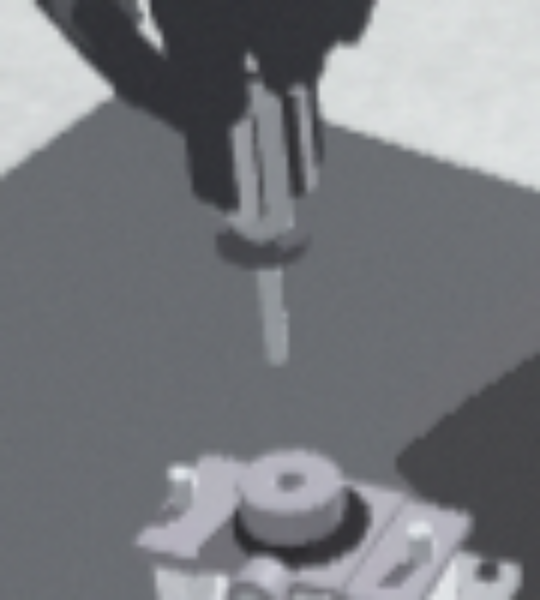

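```bash
python3 -m crank '[0,-3,30,2,0, 0,-8,75,2,0, 0,-13,120,2,0, 0,-18,165,2,0, 0,-23,210,2,0, 0,-26.2,249,2,0, 0,-27.2,259.3,0,0, 0,-27.2,259.3,-20,0, 0,-27.2,259.3,-45,0, 0,-27.2,259.3,-45,0]' | egrep 'tcp|force'; python3 -m crank '[0,0,0,0,0, 0,0,0,0,0, 0,0,0,0,0]'
python3 - <<'E'
from station import manip, viewer
from h import *
d=viewer.snapshot("scene")
x,y,w,h=340,60,120,130
cv2.imwrite("pics/ins11.png",cv2.resize(d["img"][y:y+h,x:x+w,::-1],None,fx=4.5,fy=4.5,interpolation=cv2.INTER_LINEAR))
E
```

```text
tcp_pos: [0.483, 0.1241, 0.1656]
force: [0.6, -0.3, -2.1]
t: 19.32
tcp_pos: [0.4846, 0.1247, 0.168]
tool_rot: [0.55, 0.444, -0.549, 0.445]
force: [-0.2, 0.5, -2.0]
finger_gap: 0.178
```

View pics/ins11.png

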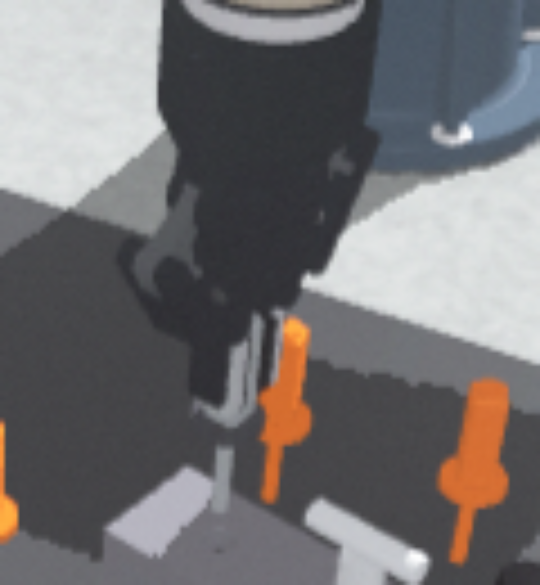

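```bash
python3 -m crank '[0,0,0,-10,0, 0,0,0,-18,0, 0,0,0,-26,0, 0,0,0,-36,0, 0,0,0,-46,0, 0,0,0,-54,0, 0,0,0,-58,0, 0,0,0,-60,0, 0,0,0,-61,0, 0,0,0,-61,0]' | egrep 'tcp|force'; python3 -m crank '[0,0,0,-0.5,0, 0,0,0,-1,0, 0,0,0,-1.5,0, 0,0,0,-2,0, 0,0,0,-2,0]'
```

```text
tcp_pos: [0.4842, 0.1249, 0.1064]
force: [-0.9, -0.1, -2.1]
t: 21.25
tcp_pos: [0.4841, 0.1248, 0.1041]
tool_rot: [-0.55, -0.445, 0.55, -0.445]
force: [0.1, 0.5, -2.2]
finger_gap: 0.177
```

```bash
python3 -m crank '[0,0,0,-0.5,0, 0,0,0,-0.5,0]' | egrep 'tcp|force'; python3 -m crank '[0.25,0,0,-0.5,0, 0.4,0,0,-0.5,0, 0.6,0,0,-0.5,0, 0.6,0,0,-0.5,0, 0.6,0,0,-0.5,0]'
python3 - <<'E'
from station import manip, viewer
from h import *
d=viewer.snapshot("scene")
x,y,w,h=340,80,120,130
cv2.imwrite("pics/rel12.png",cv2.resize(d["img"][y:y+h,x:x+w,::-1],None,fx=4.5,fy=4.5,interpolation=cv2.INTER_LINEAR))
E
```

```text
tcp_pos: [0.4842, 0.1248, 0.1039]
force: [-1.1, 0.3, 1.2]
t: 22.12
tcp_pos: [0.4842, 0.1248, 0.1032]
tool_rot: [0.55, 0.445, -0.55, 0.445]
force: [0.4, 0.5, -0.0]
finger_gap: 0.597
```

View pics/rel12.png

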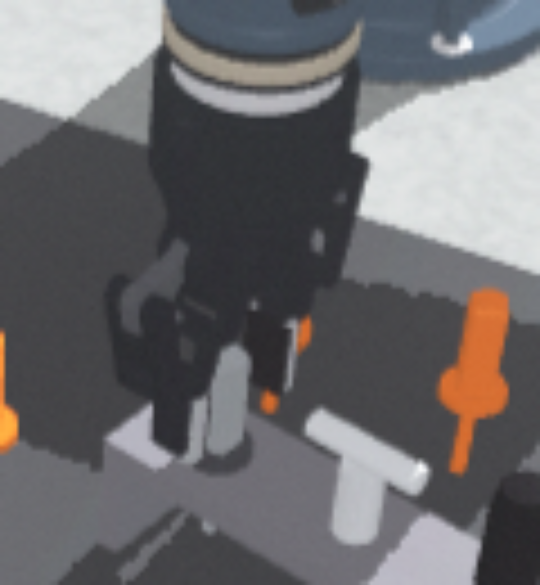

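Released and standing; now rise straight up and move away to check from both cameras.

```bash
python3 -m crank '[0.6,0,0,15,0, 0.6,0,0,35,0, 0.6,0,0,65,0, 0.6,0,0,100,0, 0.6,0,0,140,0, 0.6,-10,40,150,0, 0.6,-20,90,150,0, 0.6,-30,140,150,0, 0.6,-50,190,150,0, 0.6,-70,240,150,0]' | egrep 'tcp|force'; python3 -m crank '[0.6,-20,40,0,0, 0.6,-30,80,0,0, 0.6,-40,120,0,0, 0.6,-40,120,0,0, 0.6,-40,120,0,0, 0.6,-40,120,0,0]'
cat > meas2.py <<'E'
from station import manip, viewer
from h import *
ims=[]
for n,(x,y,w,h) in (("top",(190,180,250,120)),("scene",(230,110,250,150))):
    d=viewer.snapshot(n); np.savez(f"{n}0.npz" if 0 else f"{n}E.npz",**{k:np.array(v) for k,v in d.items()})
    ims.append(cv2.resize(d["img"][y:y+h,x:x+w,::-1],None,fx=2.2,fy=2.2))
cv2.imwrite("pics/end.png",np.vstack(ims))
E
python3 meas2.py; sed -e 's/load("top0")/load("topE")/;s/load("scene0")/load("sceneE")/' meas.py > measE.py; python3 meas.py|egrep 'punchtop|guard|tkey|orange' |cut -c1-120; python3 measE.py | egrep 'punchtop|guard|tkey|orange'|cut -c1-120
```

```text
tcp_pos: [0.4134, 0.3664, 0.2544]
force: [0.4, -0.2, 0.1]
t: 24.18
tcp_pos: [0.3744, 0.4837, 0.2535]
tool_rot: [-0.55, -0.444, 0.55, -0.445]
force: [-0.3, 1.1, -0.3]
finger_gap: 0.601
top punchtop 65 mean [0.4826 0.1242 0.1154] circ [482.5 124.3] 9.8 zmed 0.1157 rect ((483.0743103027344, 124.31217193603
top guard 115 mean [0.4801 0.1188 0.0663] circ [478.6 119. ] 24.2 zmed 0.0662 rect ((478.9381103515625, 118.999084472656
top tkeybar 158 mean [0.4976 0.1919 0.1094] circ [497.9 192.2] 25.8 zmed 0.1095 rect ((497.7334289550781, 192.2308044433
top orange1 65 mean [0.5076 0.0239 0.0982] circ [508.1  23.6] 10.1 zmed 0.0986 rect ((508.3009338378906, 24.069063186645
top orange3 64 mean [0.3815 0.1046 0.0984] circ [381.7 105.6] 9.8 zmed 0.0986 rect ((381.9410095214844, 104.792884826660
scene punchtop 66 mean [0.4868 0.1241 0.1132] circ [486.6 123.7] 9.4 zmed 0.1134 rect ((485.3100891113281, 123.757080078
scene guard 83 mean [0.4896 0.1254 0.0664] circ [485.3 122.9] 15.1 zmed 0.0659 rect ((488.1890869140625, 123.94918823242
scene tkeybar 135 mean [0.5011 0.1924 0.1079] circ [499.1 191.5] 26.0
[... 803 characters left out ...]
14 0.1047 0.0983] circ [382.  105.7] 9.9 zmed 0.0988 rect ((381.8836364746094, 104.854415893554
scene punchtop 67 mean [0.4876 0.1241 0.113 ] circ [486.2 123.5] 9.6 zmed 0.1135 rect ((486.3561096191406, 123.112823486
scene guard 81 mean [0.491  0.1249 0.0664] circ [486.9 124.1] 15.3 zmed 0.066 rect ((488.9165954589844, 124.656814575195
scene tkeybar 133 mean [0.501  0.1917 0.108 ] circ [498.8 191.5] 26.2 zmed 0.108 rect ((500.0326232910156, 191.220275878
scene orange1 83 mean [0.5125 0.0243 0.0941] circ [510.5  23.1] 10.6 zmed 0.0956 rect ((510.2459411621094, 23.0480747222
scene orange3 79 mean [0.386  0.105  0.0937] circ [384.5 105. ] 9.9 zmed 0.0949 rect ((383.7345275878906, 104.1516189575
```

View pics/end.png

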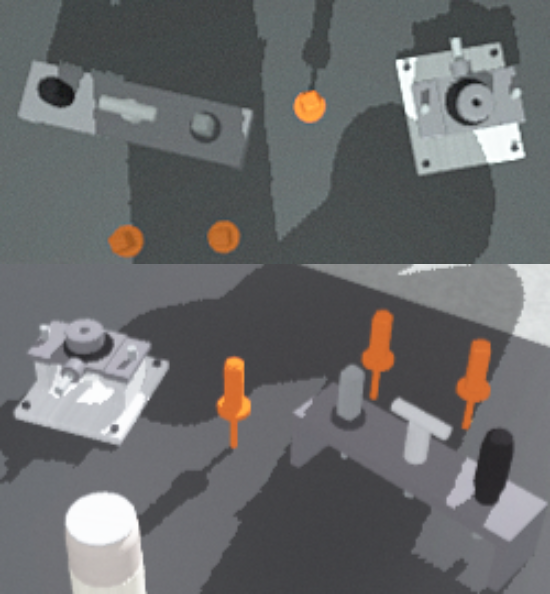

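Run:
```python
from h import *
for n in("top0","topE"):
    print(cloud(load(n))[223:229,404:409,2].round(3))
```

```text
[[0.076 0.075 0.072 0.074 0.072]
 [0.074 0.069 0.069 0.069 0.074]
 [0.072 0.069 0.07  0.07  0.071]
 [0.069 0.072 0.07  0.071 0.074]
 [0.074 0.067 0.067 0.063 0.073]
 [0.072 0.076 0.072 0.077 0.074]]
[[0.075 0.069 0.073 0.073 0.076]
 [0.076 0.062 0.068 0.071 0.074]
 [0.063 0.061 0.061 0.064 0.07 ]
 [0.06  0.061 0.061 0.06  0.073]
 [0.072 0.057 0.058 0.064 0.076]
 [0.073 0.074 0.075 0.073 0.077]]
```

Run:
```python
from h import *
rows=[]
for n in("scene","top"):
    a=load(n+"0");b=load(n+"E")
    x,y,w,h=(236,125,72,72) if n=="scene" else (366,190,72,72)
    f=lambda i:cv2.resize(i[y:y+h,x:x+w,::-1],None,fx=5,fy=5,interpolation=cv2.INTER_NEAREST)
    rows.append(np.hstack([f(a["img"]),f(b["img"])])[:290])
    df=np.abs(a["img"].astype(int)-b["img"]).sum(2)[y:y+h,x:x+w]; 
    v,u=np.nonzero(df>60); print(n,[(int(i+x),int(j+y),int(df[j,i])) for i,j in zip(u,v)][:40])
cv2.imwrite("pics/cmp.png",np.vstack(rows))
```

```text
scene [(306, 129, 124), (307, 129, 116), (301, 130, 112), (302, 130, 110), (303, 130, 107), (304, 130, 114), (305, 130, 117), (306, 130, 114), (307, 130, 109), (298, 131, 114), (299, 131, 111), (300, 131, 113), (301, 131, 109), (302, 131, 124), (303, 131, 112), (304, 131, 107), (305, 131, 111), (306, 131, 114), (307, 131, 110), (296, 132, 110), (297, 132, 118), (298, 132, 114), (299, 132, 122), (300, 132, 113), (301, 132, 118), (302, 132, 117), (303, 132, 116), (304, 132, 105), (305, 132, 115), (306, 132, 109), (307, 132, 114), (293, 133, 111), (294, 133, 107), (295, 133, 114), (296, 133, 119), (297, 133, 112), (298, 133, 110), (299, 133, 110), (300, 133, 112), (301, 133, 116)]
top [(370, 221, 93), (371, 221, 114), (369, 222, 97), (370, 222, 103), (371, 222, 112), (372, 222, 61), (375, 222, 71), (376, 222, 111), (377, 222, 95), (368, 223, 90), (369, 223, 109), (370, 223, 114), (371, 223, 121), (372, 223, 88), (374, 223, 76), (375, 223, 245), (376, 223, 218), (377, 223, 185), (368, 224, 104), (369, 224, 93), (370, 224, 127), (371, 224, 100), (372, 224, 75), (373, 224, 74), (374, 224, 142), (375, 224, 216), (376, 224, 207), (377, 224, 220), (406, 224, 138), (367, 225, 101), (368, 225, 112), (369, 225, 111), (370, 225, 86), (371, 225, 82), (372, 225, 80), (373, 225, 211), (374, 225, 226), (375, 225, 201), (376, 225, 200), (377, 225, 220)]
```

View pics/cmp.png

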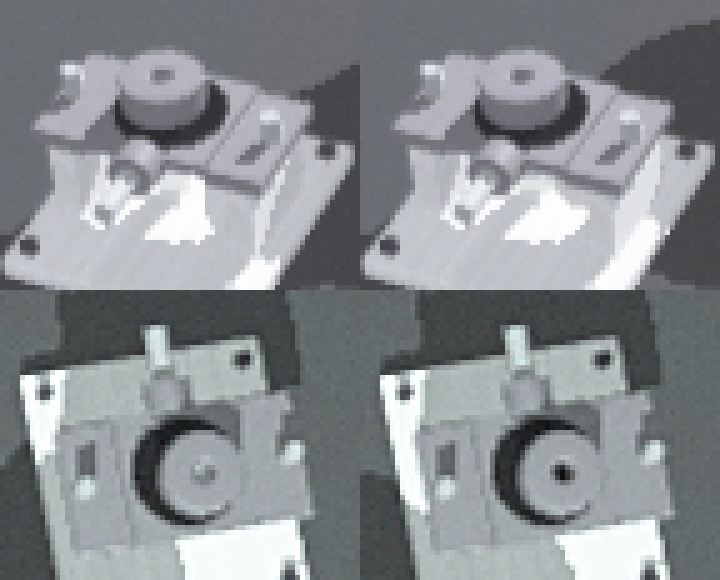

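Run:
```python
from station import manip, workorder
s=manip.sense();print(s["t"],s["force"],abs(s["qd"]).max())
print(workorder.sign_off())
```

```text
24.275 [-0.18920778  0.05441627 -0.39531037] 0.003592970572797417
the job is handed in; nothing more can be done
None
```

I took the punch from its stand hole, found the bore, and pressed the kingpin down to about 28 mm below the boss face. I then put the punch back in the same hole, let go, and handed the job in at 24.3 s. No verdict is reported.

**Pressing:** the wrist force stayed steady at about 9–10 N while the pin moved, well under the 40 N limit. No side force above about 2.5 N was seen.

**Pin depth:** this is worked out from the tool height, not measured directly. The tip ended at about z = 0.045, against 0.074 for the boss face. The height of the hand guard in the picture agreed. The tool height was also the same when the guard touched the stand again, so the punch had not slipped in the grip.

**Last checks:**
- **Punch:** both cameras show it upright and within about 2 mm of where it started.
- **T-handle wrench and two of the orange copies:** these did not move in the before and after measurements.
- **Screwdriver, spray can and third orange copy:** I checked these only by eye in the pictures, and they looked unchanged. The wheel was outside the final crop; the arm never went near it.
- **Gripper:** it is clear of everything.

**One check disagreed:** the top camera's depth readings inside the bore were noisy and shallow, only about 13–17 mm down. I think the slanted view mostly picked up the bore wall. The bore did look dark, with the steel no longer visible, so I relied on the height and force readings instead.

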